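# Zero the counter scale and check its pan

## Task

Zero the herb scale: with the fingertips, press its long bar-shaped key gently until it goes well in, and let it come back up; then touch the empty weighing pan lightly near its middle so that it visibly dips, and withdraw so that it springs back. Leave the round and square keys and the jar, tape roll, brass weight and sieve alone, and do not pick anything up.

Things in the scene. Friction and masses are not known exactly. Their poses are not given: they have to be found in the camera images.
- scale: White bench scale, fixed, 310 mm (x) by 250 mm (y), deck 45 mm above the counter. Origin on the counter under its middle; x points from front (keys, display) to back (pan), y to its left, z up. Pan middle 45 mm behind the origin; row of three black keys along y, 90 mm in front of it, 72 mm apart, order varies. The flat grey-green display strip along the front edge is no key.
- bar_key_top (a point): Centre of the top face of the bar key: the long rectangular black key, 18 mm by 50 mm, its long side (y) along the row. Goes down with the key. z up. The key rises straight up out of the scale's deck (deck 45 mm above the counter): unpressed, its flat top is 57 mm above the counter. Spring: about 1 N to start, plus 1 N per mm, hard stop at 8 mm.
- round_key_top (a point): Centre of the top face of the round black key, 26 mm across; leave alone. The key rises straight up out of the scale's deck (deck 45 mm above the counter): unpressed, its flat top is 57 mm above the counter. Spring: about 1 N to start, plus 1 N per mm, hard stop at 8 mm.
- square_key_top (a point): Centre of the top face of the square black key, 24 by 24 mm; leave alone. The key rises straight up out of the scale's deck (deck 45 mm above the counter): unpressed, its flat top is 57 mm above the counter. Spring: about 1 N to start, plus 1 N per mm, hard stop at 8 mm.
- bar_key (a joint): How far the bar key is pressed: 0 up, 0.008 m at its hard stop; it acts beyond 0.003 m (about 4 N), well before the stop. It returns by itself.
- round_key (a joint): How far the round key is pressed: 0 up, 0.008 m at its stop.
- square_key (a joint): How far the square key is pressed: 0 up, 0.008 m at its stop.
- pan_middle (a point): Middle of the flat top of the steel weighing pan (170 mm along x, 190 mm along y, axes as the scale's), marked with an engraved circle 60 mm across; 62 mm above the counter when unloaded. Goes down with the pan.
- weigh_pan (a joint): How far the pan has dipped: 0 at rest, 0.008 m at its hard stop. Spring: about 1 N to start, plus 1 N per mm. A dip beyond 0.002 m (about 3 N) is enough. It springs back by itself.
- jar: Loose lidded white and blue porcelain jar, 76 mm across, 97 mm high; origin at the centre of its underside. Stands beside the scale; leave alone.
- tape: Loose roll of yellow tape lying flat, 90 mm across, 48 mm high; origin at the centre of its underside; leave alone.
- weight: Loose brass weight with a knob, 38 mm across, 58 mm high; origin at the centre of its underside; leave alone.
- sieve: Loose round steel sieve pan with an open top, 140 mm across, 50 mm high; origin at the centre of its underside. Stands beside the scale; leave alone.

How it is judged:
On the way, in this order (a step that is already met when the one before it is completed fails the run):
1. the bar key is pressed down by the fingers (value of joint bar_key above 0.003 m and contact force between the fingers and bar_key above 0.5 N), for 0.05 s.
2. the bar key is let go and comes back up (value of joint bar_key below 0.001 m and contact force between anything else and bar_key below 0.1 N), for 0.1 s.
3. the fingers make the pan dip, near its middle (value of joint weigh_pan above 0.002 m and contact force between the fingers and weigh_pan above 0.5 N and horizontal distance between the grasp point and pan_middle below 0.06 m), for 0.05 s.
At the end, for the whole second after the job is handed in: all keys and the pan are back up (within 1 mm), and the jar, tape roll, weight and sieve stand still within 10 mm of where they were (value of joint each of bar_key, round_key, square_key, weigh_pan below 0.001 m and distance of each of jar, tape, weight, sieve from where it was at the start of the episode below 0.01 m and linear speed of each of jar, tape, weight, sieve below 0.02 m/s); the robot touches nothing.
It fails at once if the round or the square key is pressed (more than 2 mm) (value of joint any of round_key, square_key above 0.002 m).
It fails at once if the bar key is pressed harder than 25 N (contact force between anything else and bar_key above 25 N).
It fails at once if the pan is pressed harder than 25 N (contact force between anything else and weigh_pan above 25 N).
It fails at once if the jar, tape roll, weight or sieve is moved or lifted by more than 10 mm (distance of any of jar, tape, weight, sieve from where it was at the start of the episode above 0.01 m).
It also fails if it takes over 38 s, if anything falls off the work surface, if the arm or the gripper's body presses on something with over 40 N, if the wrist force passes 120 N, or if a joint passes its speed limit or range.

## Robot

A 6-joint arm with a two-finger parallel gripper is mounted at the origin on the work surface. World frame = base frame: x ahead of the robot, y to its left, z up, the work surface at z = 0. Lengths are in m, angles in rad, forces in N, time in s.
With the tool pointing down it reaches from about 0.375 to 0.9 m from the base axis. Payload 3.1 kg.
Tool frame: the origin (TCP) lies midway between the tips of the shut fingers; the grasp point (between the pads) lies 19 mm behind it (manip.hold_point_z is the distance from the TCP to the grasp point, in m); x points along the fingers, y is the direction in which the jaws open and shut, and the axes are right-handed (so a half turn about x gives the same grasp; the last joint's range is limited). The gripper opens to 85 mm and grips with 20 to 120 N. Pads are 22 mm wide; open, the fingers measure 114 mm over their backs; the gripper's body (76 mm by 85 mm) begins 54 mm behind the grasp point. The pads swing forward as they close: fully open they stand 13 mm farther back than shut.
Start: joints at [-1.405, 0.527, 1.433, -0, 1.181, -0.178], TCP at [0.211, -0.588, 0.231] pointing down, gripper open.
Joint ranges: [-3.08, 3.08], [-0.75, 2.2], [0.22, 2.44], [-1.43, 4.57], [0, 2.65], [-2.85, 2.85]. Speed limits (rad/s): [2.79, 2.79, 3.14, 3.14, 3.14, 3.14].

## Interface

Orientations are given as a unit quaternion [x, y, z, w].
In Python, from station import manip, snapshot gives the robot as it stands.
- The arm moves only by the tool play_rows, never from a script. Its argument "series" is a list of rows, each a list of 4 numbers: the shift along the tool's x, y, z in m, then the turn about the tool's x in degrees. In form: [[tx, ty, tz, spin], ...]. A call has 1 to 20 rows; each row is the pose to reach, as a shift and turn from the pose measured when the call began, along the tool's axes at that moment; what a row does not reach only later rows make up. A row lasts 1/10 s, in which the tool goes at most 50 mm and 8.59 degrees, less where a joint would pass 70% of its speed; a pose out of reach is approached as far as the arm can. A call with a gripper value outside its range is refused whole. "claw" is the opening in per cent of the stroke, from 0 (shut) to 100 (fully open), set as the call begins (left out, the last holds). The fingers move at their own pace and stop on an object; "force" is the grip in N (left out, the last holds). Time passes only in rows, so rows that repeat a pose let the fingers close. It gives the time, the measured TCP pose, the force and the opening at its end, in the units of the state.
- manip.sense(): the state, without advancing time (a new reading comes with each control period).
- snapshot(name): name is "scene" or "side" or "wrist"; returns a dict with "image" (480x640x3 uint8, blue, green, red), "depth" (480x640 float32, m along the optical axis (not along the pixel's ray), 0 where there is no reading), "fov_y" (degrees; the focal length in pixels is half the picture's height over the tangent of half this angle, whatever the lens; pixels are square), "cx", "cy" (the principal point, pixels), "R" (3x3) and "t" (3): a world point X has camera coordinates R X + t. Camera axes: x right, y down, z forward; pixel columns grow to the right and rows downward; lengths in m; the calibration is good to about 2 mm. A picture is of the moment at which its call begins.
- manip.sign_off(): hands the job in, once; it reports no verdict.
The state is a dict: "t": time; "q": joint angles; "qd": joint speeds; "tau": joint torques, N m; "tcp_pos": TCP position; "tool_rot": TCP orientation; "force": force on the tool from outside, world axes, zero at the start; "ft_torque": the same for the moment, N m; "finger_gap": opening from 0.0 (shut) to 1.0 (fully open).
Only numpy, scipy, OpenCV 4.12 (cv2) and the standard library are available. Lean on these libraries where they do the work, as an engineer would, in place of code of your own. Each camera call takes 0.05 s, during which the arm holds its last target.

## Working session

There is one attempt and no reset: what is moved stays moved. The work goes in short steps, Python scripts to look and compute and a tool call to move; the robot and the scene stay as the last step left them, time stands still between calls to the robot, and variables do not carry over. Pictures are saved under pics/ and viewed, and the job is handed in when it is done.

Besides the shell and the picture viewer there is one more tool, called after "Call:" by a JSON object that holds its "api" and its "payload". play_rows: Moves the arm, as the interface text tells. Its arguments: {"type":"object","properties":{"series":{"type":"array","items":{"type":"array","items":{"type":"number"}}},"claw":{"type":"number"},"force":{"type":"number"}},"required":["series"]}

```bash
ls; mkdir -p pics; python3 - <<'E'
from station import manip, snapshot
import cv2
print(manip.sense(), manip.hold_point_z)
import pickle
d={}
for n in ["scene","side","wrist"]:
    s=snapshot(n); d[n]=s; cv2.imwrite(f"pics/{n}0.png",s["image"]); print(n,s["fov_y"],s["cx"],s["cy"],s["R"],s["t"])
pickle.dump(d,open("s0.pkl","wb"))
E
```

```text
pics
{'t': 0.0, 'q': array([-1.40449629e+00,  5.28465850e-01,  1.43391651e+00,  1.96213805e-05,
        1.18138751e+00, -1.78501358e-01]), 'qd': array([ 1.20424598e-04,  1.01580736e-03,  9.63179745e-06,  1.40242347e-04,
       -1.44957540e-04,  3.95225029e-04]), 'tau': array([ 1.69234554e-03, -4.42347801e+01, -1.78023165e+01, -2.28951385e-04,
        8.41343834e-03,  2.55350834e-06]), 'tcp_pos': array([ 0.2111672 , -0.5874818 ,  0.23032929]), 'tool_rot': array([ 0.69663562,  0.12206975, -0.6966134 ,  0.12053034]), 'force': array([-0.65607675,  0.15897779,  0.47903587]), 'ft_torque': array([-0.01932905,  0.05146782,  0.00547765]), 'finger_gap': 1.0010400007509836} 0.0187
scene 56.855790101355204 323.04718864945295 238.106391867882 [[-0.19843907  0.98011016  0.00245022]
 [ 0.52233123  0.10786905 -0.84589264]
 [-0.82933228 -0.16657832 -0.53334758]] [ 0.06105549 -0.26310678  1.37685315]
side 44.32333319897661 321.5942263305834 255.09162457937768 [[ 0.93953281 -0.34158738  0.02441659]
 [-0.14815021 -0.46969524 -0.87030908]
 [ 0.30875495  0.81406661 -0.49190033]] [-0.54459281  0.18281151  0.79443464]
wrist 64.42342712684706 328.5915491966082 245.0564852002255 [[ 3.38203201e-01 -9.41072757e-01 -8.13050319e-04]
 [-9.00796913e-01 -3.23978655e-01  2.89141405e-01]
 [-2.72366510e-01 -9.70561554e-02 -9.57286053e-01]] [-0.62364992 -0.03845664  0.37997902]
```

View pics/scene0.png

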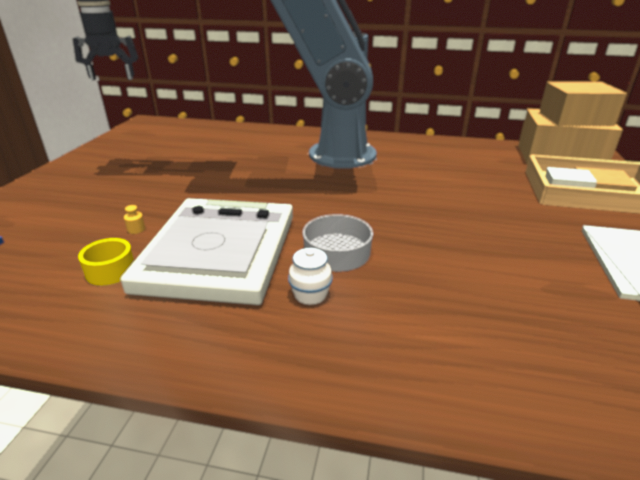

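View pics/side0.png

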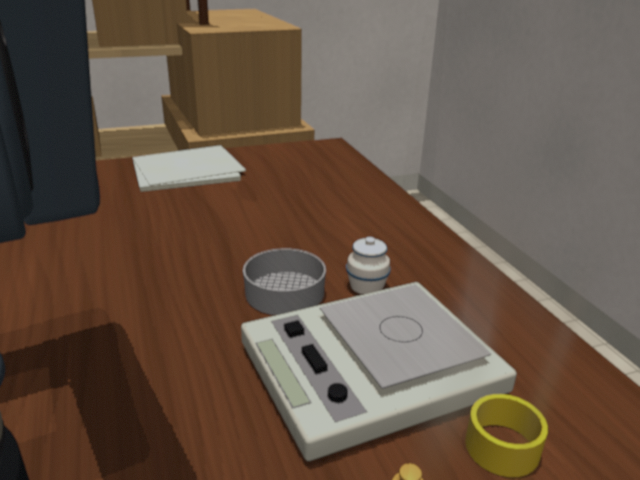

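View pics/wrist0.png

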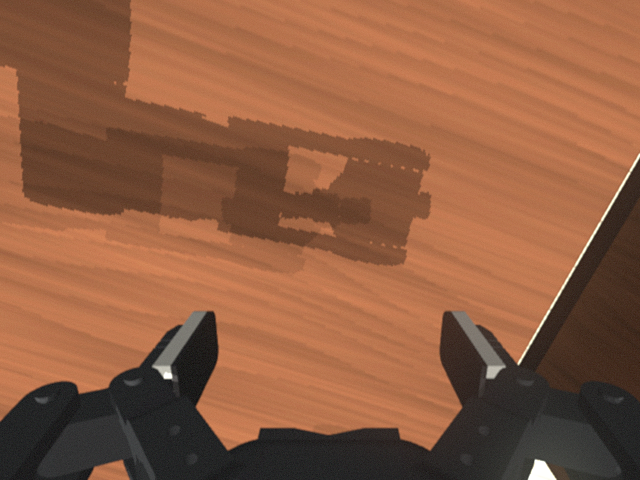

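The side view shows the square key at (294,328), the bar key in the middle at (315,358), the round key at (338,393), and the pan circle at (401,329). Now I'll measure them.

```bash
cat > h.py <<'E'
import numpy as np, cv2
def K(s):
    f=240/np.tan(np.radians(s["fov_y"]/2)); return f
def ray(s,u,v,z):
    f=K(s); d=s["R"].T@np.array([(u-s["cx"])/f,(v-s["cy"])/f,1.]); c=-s["R"].T@s["t"]
    return c+d*(z-c[2])/d[2]
def cloud(s):
    f=K(s); v,u=np.mgrid[0:480,0:640]; D=s["depth"]
    P=np.stack([(u-s["cx"])/f*D,(v-s["cy"])/f*D,D],-1)
    return (P-s["t"])@s["R"]
E
python3 - <<'E'
import pickle,numpy as np,cv2
from h import *
d=pickle.load(open("s0.pkl","rb"))
for n,roi in [("side",(260,300,380,420)),("scene",(185,200,275,222))]:
    s=d[n]; P=cloud(s); im=s["image"]
    m=np.zeros((480,640),np.uint8); x0,y0,x1,y1=roi
    m[y0:y1,x0:x1]=(im.max(2)<60)[y0:y1,x0:x1]
    nc,l,st,ce=cv2.connectedComponentsWithStats(m)
    for i in range(1,nc):
        if st[i,4]<20: continue
        Q=P[(l==i)]; z=Q[:,2]; top=Q[(z>0.052)&(z<.064)]
        print(n,st[i],ce[i].round(1),"ray@52",ray(s,*ce[i],.052).round(4),"ray57",ray(s,*ce[i],.057).round(4),"cloud med",np.median(Q,0).round(4),len(top),"top",top.mean(0).round(4) if len(top) else None)
s=d["side"]
print("pan side",ray(s,401,329,.062),"scene",ray(d["scene"],208.5,241,.062))
P=cloud(s);m=(P[...,2]>.058)&(P[...,2]<.066);m[:280]=0;m[:,:310]=0;m[390:]=0;m[:,500:]=0
print("depth pan z",np.median(P[325:335,395:405,2]),"n",m.sum())
r=cv2.minAreaRect((P[m][:,:2]*1000).astype(np.float32));print(r)
cv2.imwrite("pics/zoom0.png",cv2.resize(s["image"][280:460,230:530],None,fx=2.6,fy=2.6,interpolation=cv2.INTER_CUBIC))
E
```

```text
side [284 321  20  16 236] [293.8 328.7] ray@52 [ 0.5023 -0.0915  0.052 ] ray57 [ 0.5003 -0.0979  0.057 ] cloud med [ 0.5007 -0.0983  0.0566] 196 top [ 0.501  -0.0948  0.0565]
side [302 345  25  29 405] [314.1 358.8] ray@52 [ 0.5079 -0.1642  0.052 ] ray57 [ 0.5058 -0.1699  0.057 ] cloud med [ 0.5061 -0.1696  0.0566] 353 top [ 0.5065 -0.1666  0.0566]
side [260 377  23  43 113] [270.7 399. ] ray@52 [ 0.4319 -0.2196  0.052 ] ray57 [ 0.4305 -0.2247  0.057 ] cloud med [ 4.459e-01 -1.685e-01  3.000e-04] 0 top None
side [328 384  19  19 299] [337.1 392.7] ray@52 [ 0.5135 -0.2351  0.052 ] ray57 [ 0.5113 -0.2401  0.057 ] cloud med [ 0.5118 -0.24    0.0566] 253 top [ 0.5123 -0.2377  0.0566]
scene [194 207   9   7  46] [197.8 209.9] ray@52 [ 0.5196 -0.233   0.052 ] ray57 [ 0.528  -0.2283  0.057 ] cloud med [ 0.5221 -0.2327  0.0534] 31 top [ 0.5198 -0.2326  0.054 ]
scene [219 210  22   5  94] [229.8 212. ] ray@52 [ 0.5142 -0.1621  0.052 ] ray57 [ 0.5226 -0.1581  0.057 ] cloud med [ 0.5153 -0.1619  0.0529] 57 top [ 0.5138 -0.1615  0.054 ]
scene [258 211  10   7  56] [262.6 213.8] ray@52 [ 0.5076 -0.0908  0.052 ] ray57 [ 0.5161 -0.0876  0.057 ] cloud med [ 0.5108 -0.0902  0.0535] 38 top [ 0.5068 -0.0903  0.054 ]
pan side [ 0.6428993 -0.1523488  0.062    ] scene [ 0.64580122 -0.15139284  0.062     ]
depth pan z 0.06240656889099479 n 9964
((613.3828125, -154.95480346679688), (229.42330932617188, 192.07774353027344), 4.9158806800842285)
```

View pics/zoom0.png

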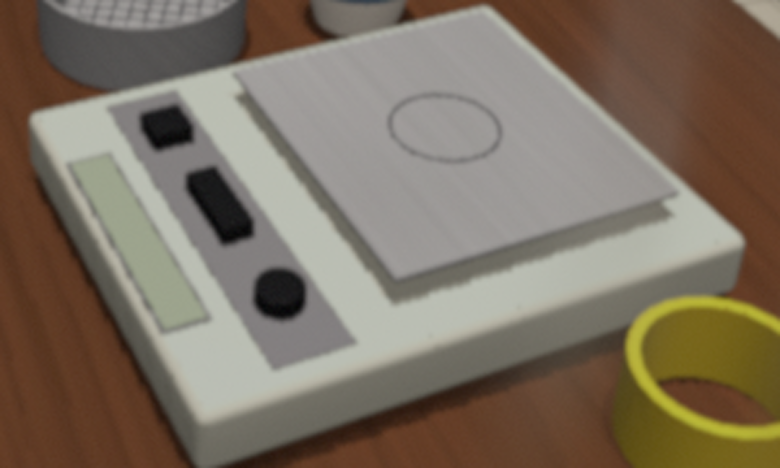

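```bash
cat >> h.py <<'E'
from scipy.spatial.transform import Rotation as Ro
BAR=np.array([.508,-.164,.057]); PAN=np.array([.644,-.152,.062]); YAW=4.5
def plan(st,goal):
    R=Ro.from_quat(st["tool_rot"]).as_matrix()
    print("t",st["t"],"pos",st["tcp_pos"].round(4),"F",st["force"].round(2),"gap",round(st["finger_gap"],3))
    print("axes x,y,z:",R.T.round(3).tolist())
    yw=np.array([-np.sin(np.radians(YAW)),np.cos(np.radians(YAW)),0])
    yt=R.T@yw; a=np.degrees(np.arctan2(yt[2],yt[1]))
    print("spin to align tool y:",a, a-180 if a>0 else a+180)
    print("shift",(R.T@(goal-st["tcp_pos"])).round(4))
E
python3 - <<'E'
from station import manip
from h import *
st=manip.sense(); plan(st,BAR+[0,0,.10]); print(st["t"])
E
```

```text
t 0.15 pos [ 0.2112 -0.5876  0.2305] F [0.52 0.18 0.02] gap 1.002
axes x,y,z: [[-0.0, 0.002, -1.0], [0.338, -0.941, -0.002], [-0.941, -0.338, -0.0]]
spin to align tool y: -164.7445382602361 15.255461739763888
shift [ 0.0742 -0.2983 -0.4225]
0.15
```

Call:
{"api": "play_rows", "payload": {"series": [[0,-0.01,-0.014,0],[0,-0.03,-0.042,1],[0,-0.05,-0.071,3],[0,-0.07,-0.1,4],[0,-0.09,-0.128,5],[0,-0.11,-0.156,6],[0,-0.13,-0.185,7],[0,-0.15,-0.213,8],[0,-0.17,-0.241,9],[0,-0.19,-0.27,10],[0,-0.21,-0.298,11],[0,-0.23,-0.326,12],[0,-0.25,-0.354,13],[0,-0.27,-0.382,14],[0,-0.285,-0.404,15.2],[0,-0.298,-0.4225,15.2],[0.03,-0.298,-0.4225,15.2],[0.06,-0.298,-0.4225,15.2],[0.074,-0.298,-0.4225,15.2],[0.074,-0.298,-0.4225,15.2]], "claw": 0}}

```text
t: 2.15
tcp_pos: [0.506, -0.162, 0.1551]
tool_rot: [-0.705, -0.03, 0.708, -0.026]
force: [-0.2, 0.1, -0.1]
finger_gap: -0.0
```

```bash
python3 - <<'E'
from station import manip,snapshot
from h import *
for n in ["side","wrist"]:
    s=snapshot(n); cv2.imwrite(f"pics/{n}1.png",s["image"])
st=manip.sense(); plan(st,BAR+[0,0,.01])
E
```

```text
t 2.25 pos [ 0.5079 -0.1635  0.1573] F [0.35 0.21 0.66] gap 0.002
axes x,y,z: [[-0.001, 0.002, -1.0], [0.08, -0.997, -0.002], [-0.997, -0.08, 0.0]]
spin to align tool y: -179.9194653806622 0.08053461933781136
shift [ 0.0903  0.0007 -0.0001]
```

View pics/side1.png

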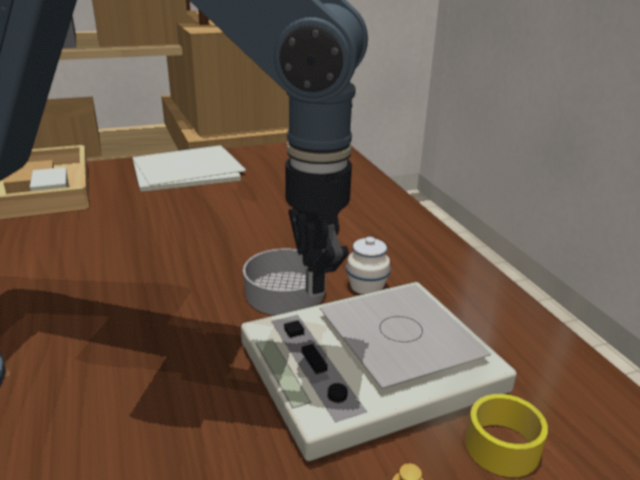

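View pics/wrist1.png

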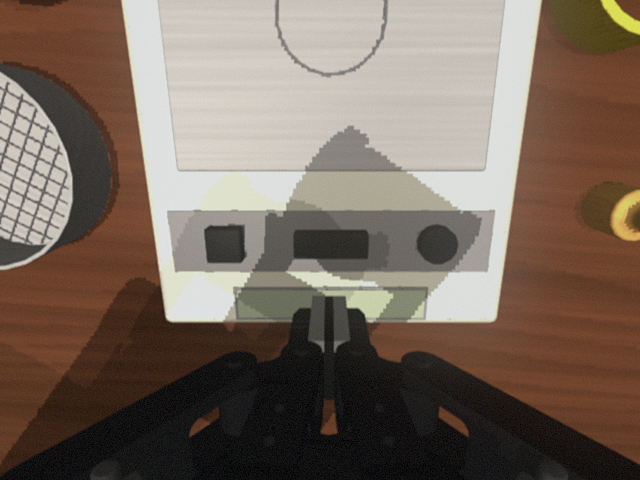

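The wrist view shows the shut fingers centred on the bar key's column. The bar is at (331,244), the square key at (225,244) and the round key at (437,244). I'll cross-check the bar position from this view.

```bash
python3 - <<'E'
from station import manip,snapshot
from h import *
s=snapshot("wrist"); im=s["image"]
m=((im.max(2)<60)*255).astype(np.uint8); m[:222]=0;m[268:]=0;m[:,:190]=0;m[:,470:]=0
n,l,st,ce=cv2.connectedComponentsWithStats(m)
for i in range(1,n):
    if st[i,4]>200: print(st[i],ce[i].round(1),ray(s,*ce[i],.056).round(4))
plan(manip.sense(),BAR+[0,0,.01])
E
```

```text
[204 227  40  36 842] [223.6 247.1] [ 0.4996 -0.0928  0.056 ]
[416 226  39  38 821] [432.2 245.8] [ 0.5118 -0.2327  0.056 ]
[ 292  231   75   29 2084] [329.5 244.9] [ 0.5068 -0.1638  0.056 ]
t 2.3 pos [ 0.5084 -0.164   0.1579] F [ 0.43  0.33 -0.78] gap -0.004
axes x,y,z: [[0.001, 0.001, -1.0], [0.08, -0.997, -0.001], [-0.997, -0.08, -0.001]]
spin to align tool y: -179.92758413811913 0.07241586188087012
shift [0.0909 0.0001 0.0005]
```

Call:
{"api": "play_rows", "payload": {"series": [[0.02,0,0.001,0],[0.045,0,0.001,0],[0.065,0,0.001,0],[0.08,0,0.001,0],[0.09,0,0.001,0],[0.092,0,0.001,0],[0.092,0,0.001,0],[0.092,0,0.001,0]]}}

```text
t: 3.1
tcp_pos: [0.5082, -0.1643, 0.0669]
tool_rot: [0.707, 0.028, -0.706, 0.028]
force: [0.5, -0.3, 0.1]
finger_gap: -0.001
```

Call:
{"api": "play_rows", "payload": {"series": [[0.003,0,0,0],[0.006,0,0,0],[0.009,0,0,0],[0.011,0,0,0],[0.013,0,0,0],[0.015,0,0,0],[0.0155,0,0,0],[0.0155,0,0,0],[0.0155,0,0,0]]}}

```text
t: 4.0
tcp_pos: [0.5083, -0.1643, 0.0518]
tool_rot: [0.708, 0.028, -0.706, 0.028]
force: [-0.3, 0.8, 6.1]
finger_gap: 0.002
```

```bash
python3 - <<'E'
from station import manip,snapshot
from h import *
s=snapshot("side"); cv2.imwrite("pics/side2.png",cv2.resize(s["image"][230:450,220:520],None,fx=2.6,fy=2.6))
plan(manip.sense(),BAR+[0,0,.01])
E
```

```text
t 4.05 pos [ 0.5083 -0.1644  0.0518] F [-1.52  0.58  5.99] gap -0.002
axes x,y,z: [[0.003, 0.0, -1.0], [0.08, -0.997, 0.0], [-0.997, -0.08, -0.003]]
spin to align tool y: -179.92552931851836 0.07447068148164249
shift [-0.0152 -0.0004  0.0002]
```

View pics/side2.png

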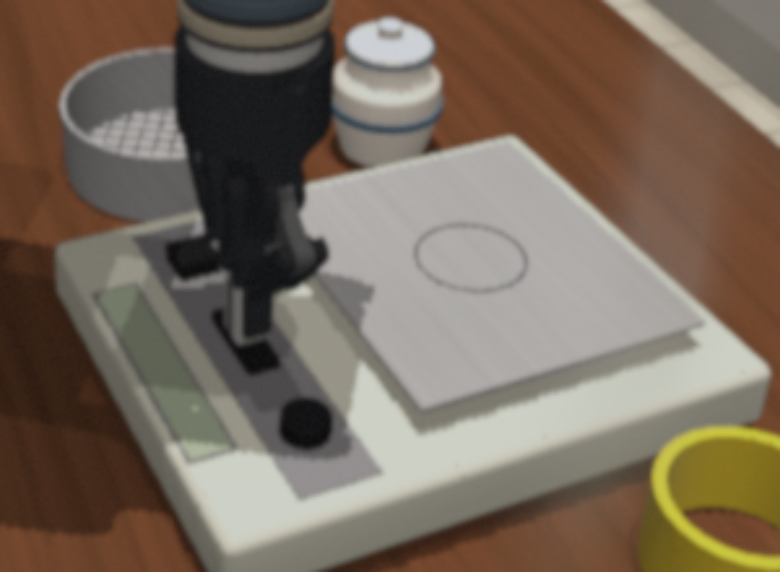

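The fingertips are on the bar, which is about 5 mm in at 6 N; its top is nearly level with the deck. Next I release it and move over the pan.

Call:
{"api": "play_rows", "payload": {"series": [[-0.005,0,0,0],[-0.015,0,0,0],[-0.03,0,0,0],[-0.05,0,0,0],[-0.06,0,0,0],[-0.06,0,0,0],[-0.06,-0.001,-0.02,0],[-0.06,-0.001,-0.05,0],[-0.06,-0.001,-0.085,0],[-0.06,-0.001,-0.115,0],[-0.06,-0.001,-0.132,0],[-0.06,-0.001,-0.136,0],[-0.06,-0.001,-0.136,0],[-0.06,-0.001,-0.136,0]]}}

```text
t: 5.45
tcp_pos: [0.6419, -0.1522, 0.1114]
tool_rot: [-0.707, -0.029, 0.707, -0.028]
force: [-0.3, -0.0, 0.8]
finger_gap: 0.002
```

```bash
python3 - <<'E'
from station import manip,snapshot
from h import *
s=snapshot("side"); cv2.imwrite("pics/side3.png",cv2.resize(s["image"][230:450,220:520],None,fx=2.6,fy=2.6))
P=cloud(s); im=s["image"]
m=np.zeros((480,640),bool); m[345:375,300:330]=(im.max(2)<60)[345:375,300:330]
print("bar z",np.percentile(P[m][:,2],[50,80]))
plan(manip.sense(),PAN+[0,0,.008])
E
```

```text
bar z [0.0567283  0.05773602]
t 5.5 pos [ 0.6419 -0.1524  0.1116] F [-0.52 -1.22  0.34] gap 0.0
axes x,y,z: [[0.0, 0.001, -1.0], [0.079, -0.997, -0.001], [-0.997, -0.079, -0.0]]
spin to align tool y: -179.94972898927875 0.05027101072124651
shift [ 0.0416 -0.0002 -0.0021]
```

View pics/side3.png

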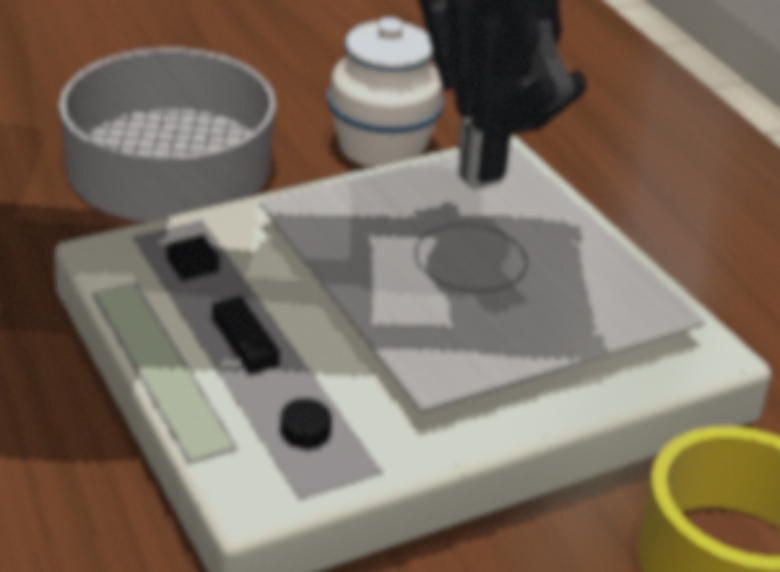

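The bar key is back up, with its top at about 57 mm. The fingers hang over the pan circle, so now the pan dip.

Call:
{"api": "play_rows", "payload": {"series": [[0.015,0,-0.002,0],[0.03,0,-0.002,0],[0.04,0,-0.002,0],[0.044,0,-0.002,0],[0.047,0,-0.002,0],[0.049,0,-0.002,0],[0.051,0,-0.002,0],[0.053,0,-0.002,0],[0.0545,0,-0.002,0],[0.0545,0,-0.002,0],[0.0545,0,-0.002,0],[0.0545,0,-0.002,0]]}}

```text
t: 6.7
tcp_pos: [0.6441, -0.1522, 0.0579]
tool_rot: [0.707, 0.028, -0.706, 0.028]
force: [-1.4, 1.1, 4.8]
finger_gap: 0.001
```

```bash
python3 - <<'E'
from station import manip,snapshot
from h import *
s=snapshot("side"); P=cloud(s); cv2.imwrite("pics/side4.png",cv2.resize(s["image"][230:450,220:520],None,fx=2.6,fy=2.6))
print("pan z",np.median(P[340:360,390:420,2]))
plan(manip.sense(),PAN+[0,0,.1])
E
```

```text
pan z 0.05806340079039725
t 6.75 pos [ 0.6441 -0.1522  0.0579] F [-2.16 -1.11  5.6 ] gap -0.001
axes x,y,z: [[0.001, 0.001, -1.0], [0.079, -0.997, -0.0], [-0.997, -0.079, -0.001]]
spin to align tool y: -179.94365285533058 0.05634714466941659
shift [-0.1041 -0.0003  0.    ]
```

View pics/side4.png

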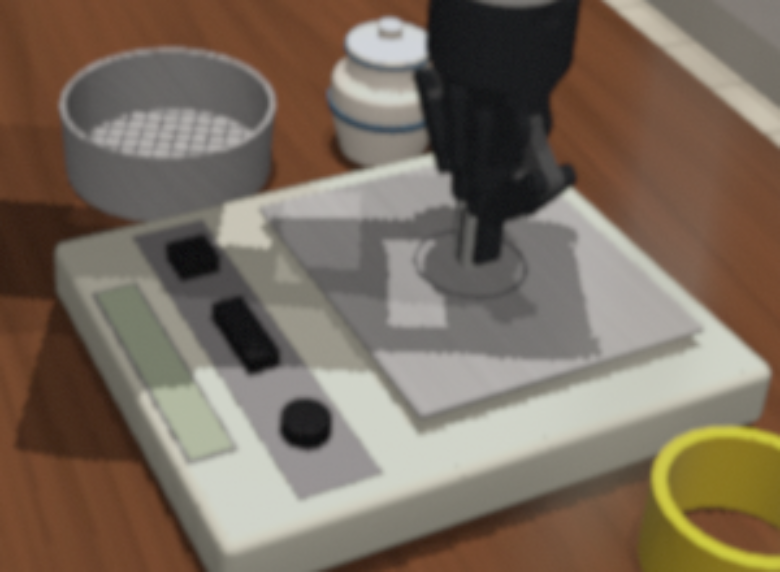

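The fingertips are inside the circle and the pan has dipped about 4 mm at about 5 N. Withdrawing.

Call:
{"api": "play_rows", "payload": {"series": [[-0.005,0,0,0],[-0.015,0,0,0],[-0.03,0,0,0],[-0.05,0,0,0],[-0.075,0,0,0],[-0.095,0,0,0],[-0.1,0,0,0],[-0.1,0,0,0],[-0.1,0,0,0],[-0.1,0,0,0],[-0.1,0,0,0]]}}

```text
t: 7.85
tcp_pos: [0.6434, -0.152, 0.1567]
tool_rot: [-0.706, -0.029, 0.707, -0.028]
force: [0.3, 0.4, 0.8]
finger_gap: -0.002
```

```bash
python3 - <<'E'
from station import manip,snapshot
from h import *
import pickle
d=pickle.load(open("s0.pkl","rb"))
s=snapshot("side"); P=cloud(s); im=s["image"]; cv2.imwrite("pics/side5.png",im)
print("pan z",np.median(P[340:360,390:420,2]))
for n,(x0,y0,x1,y1) in dict(sq=(280,315,308,345),bar=(300,345,330,375),rd=(325,380,350,405)).items():
    m=np.zeros((480,640),bool); m[y0:y1,x0:x1]=(im.max(2)<60)[y0:y1,x0:x1]
    print(n,np.percentile(P[m][:,2],[50,80]).round(4))
c=snapshot("scene"); cv2.imwrite("pics/scene5.png",c["image"])
for n,(x0,y0,x1,y1) in dict(tape=(75,235,130,285),weight=(120,203,150,236),jarsieve=(285,212,380,310)).items():
    print(n,"changed px",int((cv2.absdiff(c["image"],d["scene"]["image"])[y0:y1,x0:x1].max(2)>50).sum()))
st=manip.sense(); print(st["t"],st["tcp_pos"],st["force"])
E
```

```text
pan z 0.06228333797677542
sq [0.0562 0.0576]
bar [0.0567 0.0576]
rd [0.0568 0.0577]
tape changed px 0
weight changed px 0
jarsieve changed px 434
7.95 [ 0.64363761 -0.1521748   0.15700024] [-0.61020103  0.14763596 -0.11001664]
```

View pics/scene5.png

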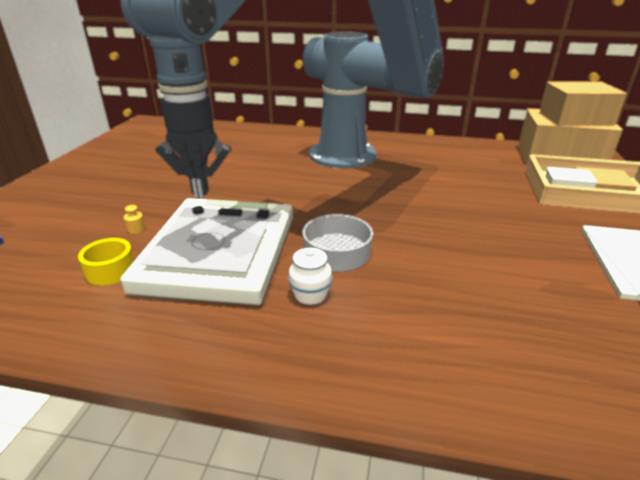

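All four objects are at their original pixels. The changed pixels around the jar and sieve come from the arm's shadow. The keys and pan are up and the arm is clear.

```bash
python3 -c "
from station import manip
print(manip.sign_off())"
```

```text
the job is handed in; nothing more can be done
None
```

I pressed the bar key with the shut fingertips and let it come back up. I then dipped the pan inside its engraved circle and withdrew. The job was handed in at about 8 s, and no verdict is reported.

- **Bar key:** it went about 5 mm in at about 6 N. Afterwards its top read about 57 mm in the depth image, its unpressed height.
- **Pan:** it dipped about 4 mm at about 5 N. It returned to 62.3 mm, against 62 mm when unloaded.
- **Round and square keys:** both read about 57 mm at the end, so they are up. The fingers never went over them.
- **Loose objects:** the tape roll and brass weight showed no pixel changes in the scene view. The jar and sieve area had 434 changed pixels. I put these down to the arm's shadow, because both objects look to be in the same place, but I did not measure their positions.
- **Arm:** it ended about 95 mm above the pan, with force readings at noise level.

The cameras differed by a few mm on where the bar key and pan middle were. The wrist view agreed with the bar position I used to within about 1 mm.

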